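# Flip shut a row of sample vials

### The arm

A 6-joint arm with a two-finger parallel gripper is mounted at the origin on a cart in front of the work surface, level with it; the furniture and walls round the work are solid. World frame = base frame: x ahead of the robot, y to its left, z up, the work surface at z = 0. Lengths are in m, angles in rad, forces in N, time in s.
With the tool pointing down it reaches from about 0.325 to 0.9 m from the base axis. Payload 6.1 kg.
Tool frame: the origin (TCP) lies between the finger pads, 19 mm behind the fingertips; this is the grasp point; z points along the fingers, y is the line along which they close (so a half turn about z gives the same grasp; the last joint's range is limited). The gripper opens to 87 mm and grips with 3 to 60 N. Pads are 19 mm wide; open, the fingers measure 117 mm over their backs; the gripper's body (75 mm by 190 mm) begins 51 mm behind the grasp point.
Start: joints at [-1.315, 0.22, 1.526, -0, 1.395, -0.126], TCP at [0.233, -0.58, 0.241] pointing down, gripper open.
Joint ranges: [-2.98, 2.98], [-0.91, 2.08], [0.09, 2.57], [-1.24, 4.39], [0.2, 2.65], [-2.68, 2.68]. Speed limits (rad/s): [2.57, 2.57, 3.01, 3.14, 3.14, 3.14].

### API

Orientations are given as a rotation vector (axis times angle).
In Python, from bench import bot, claw, vision, get_time_s, get_joint_positions, get_joint_velocities, get_joint_torque, get_eef_pos, get_orientation, get_wrist_force, get_moment, get_width, get_finger_force gives the robot as it stands. The module is installed in compiled form; this text tells all that it offers. Calls block until the motion is done:
- bot.move_pose(position, orientation): joint-space move of the TCP to a pose.
- bot.movel(position, orientation=None, vel=0.15): straight line of the TCP; orientation=None keeps the orientation; vel is the mean speed in m/s.
- bot.movej(angles): joint-space move.
- claw.gripper_open() and claw.close_gripper(grip_force=None): open the fingers fully, or close them until they stop; grip_force is the grip in N (None keeps the last).
- bot.hold(seconds).
- bot.inverse_kinematics(position, orientation): joint angles nearest the present ones, or None.
- vision.camera(name): name is "scene" or "top" or "wrist"; returns (picture, depth): 400x640x3 uint8, red, green, blue; 400x640 float32, m along the optical axis (not along the pixel's ray), 0 where there is no reading.
- vision.camera_params(name): a dict with "camera_matrix" (3x3 intrinsics, pixels), "dist" ([k1, k2, p1, p2, k3] as OpenCV has them; the pictures are not rectified), "origin" and "attitude" of the camera in the world. Camera axes: x right, y up, looking along -z (the intrinsics and any distortion apply to the point x, -y, -z); pixel columns grow to the right and rows downward; lengths in m; the calibration is good to about 2 mm. A picture is of the moment at which its call begins: read the wrist's pose just before it. camera_params takes no time and is no camera call; for the wrist camera it gives the pose at the moment of the call.
A pose or a line that the arm cannot do raises bot.IKError and nothing moves.
- bot.close_job(): hands the job in; it is judged then, once.
Readings, each from a call of its own:
- get_time_s(): time.
- get_joint_positions(): joint angles.
- get_joint_velocities(): joint speeds.
- get_joint_torque(): joint torques, N m.
- get_eef_pos(): TCP position.
- get_orientation(): TCP orientation.
- get_wrist_force(): force on the tool from outside, world axes, zero at the start.
- get_moment(): the same for the moment, N m.
- get_width(): finger opening in m.
- get_finger_force(): force on a finger pad.
Only numpy, scipy, OpenCV 4.12 (cv2) and the standard library are available. Lean on these libraries where they do the work, as an engineer would, in place of code of your own. Each camera call takes 0.05 s, during which the arm holds its last target. There are 200 camera calls.

### The job

The four clean sample vials in the steel rack stand open and should be closed to keep dust out. Beginning at the end of the row on the hinge side of the vials, run your closed fingertips along the row in one light pass that folds each lid over and presses it fully shut before the next, staying directly over the row and within a few centimetres of it from the first lid to the last. Do not pick up or lift anything, press gently, leave the rack where it stands with the vials seated in it, and leave the things around it alone.

Things in the scene. Friction and masses are not known exactly. Their poses are not given: they have to be found in the camera images.
- rack: low stainless-steel rack, 62 mm wide (its x), 252 mm long (its y), 49 mm high, 1.2 kg, standing loose on four rubber feet on the worktop. Origin: centre of its underside; z up. Holds the four vials in one row along its y axis, 58 mm apart, at y = +87, +29, -29, -87 mm.
- vial_1: empty white plastic sample vial 1 (at rack y = +87 mm), 34 mm across, standing loose in its hole in the rack. Origin: centre of its underside, 6 mm above the worktop; z up, y as the rack's within a few degrees. Rim 80 mm above the origin. Its lid's hinge is 76.5 mm above the origin, 21 mm out towards +y, hinge line along x. Shut, the lid's flat top is 83.5 mm above the origin.
- lid_1 (a joint): lid of vial 1, in rad: 0 shut, 1.57 upright, up to 1.9 leaning back to +y; it folds towards -y. A round cap 39 mm across, 7 mm deep, with a thumb tab reaching 46 mm from the hinge; upright, its top is about 129 mm above the worktop and its outer face, 7 mm from the hinge line, looks to +y. Lightly stiff hinge (0.006 N m): the lid stays where it is left.
- vial_2: empty white plastic sample vial 2 (at rack y = +29 mm), 34 mm across, standing loose in its hole in the rack. Origin: centre of its underside, 6 mm above the worktop; z up, y as the rack's within a few degrees. Rim 80 mm above the origin. Its lid's hinge is 76.5 mm above the origin, 21 mm out towards +y, hinge line along x. Shut, the lid's flat top is 83.5 mm above the origin.
- lid_2 (a joint): lid of vial 2, in rad: 0 shut, 1.57 upright, up to 1.9 leaning back to +y; it folds towards -y. A round cap 39 mm across, 7 mm deep, with a thumb tab reaching 46 mm from the hinge; upright, its top is about 129 mm above the worktop and its outer face, 7 mm from the hinge line, looks to +y. Lightly stiff hinge (0.006 N m): the lid stays where it is left.
- vial_3: empty white plastic sample vial 3 (at rack y = -29 mm), 34 mm across, standing loose in its hole in the rack. Origin: centre of its underside, 6 mm above the worktop; z up, y as the rack's within a few degrees. Rim 80 mm above the origin. Its lid's hinge is 76.5 mm above the origin, 21 mm out towards +y, hinge line along x. Shut, the lid's flat top is 83.5 mm above the origin.
- lid_3 (a joint): lid of vial 3, in rad: 0 shut, 1.57 upright, up to 1.9 leaning back to +y; it folds towards -y. A round cap 39 mm across, 7 mm deep, with a thumb tab reaching 46 mm from the hinge; upright, its top is about 129 mm above the worktop and its outer face, 7 mm from the hinge line, looks to +y. Lightly stiff hinge (0.006 N m): the lid stays where it is left.
- vial_4: empty white plastic sample vial 4 (at rack y = -87 mm), 34 mm across, standing loose in its hole in the rack. Origin: centre of its underside, 6 mm above the worktop; z up, y as the rack's within a few degrees. Rim 80 mm above the origin. Its lid's hinge is 76.5 mm above the origin, 21 mm out towards +y, hinge line along x. Shut, the lid's flat top is 83.5 mm above the origin.
- lid_4 (a joint): lid of vial 4, in rad: 0 shut, 1.57 upright, up to 1.9 leaning back to +y; it folds towards -y. A round cap 39 mm across, 7 mm deep, with a thumb tab reaching 46 mm from the hinge; upright, its top is about 129 mm above the worktop and its outer face, 7 mm from the hinge line, looks to +y. Lightly stiff hinge (0.006 N m): the lid stays where it is left.
- gauze_roll: white gauze roll, 50 mm across and 61 mm high, standing loose on the worktop on the far side (+x) of the rack. Origin: centre of its underside.
- injection_vial: small clear glass injection vial with crimped cap, 23 mm across and 54 mm high, standing loose on the robot's side (-x) of the rack. Origin: centre of its underside.
- marker: marker pen, 136 mm long and 17 mm thick, lying loose on the robot's side (-x) of the rack roughly parallel to it. Origin: its middle at the underside; long axis y.

How it is judged:
By the outcome, as a careful person would: the job done as asked, in the order asked, and still so for the second after the job is handed in, with the robot touching nothing.
It also fails if it takes over 42 s, if anything falls off the work surface, if the arm or the gripper's body presses on something with over 40 N, if the wrist force passes 120 N, or if a joint passes its speed limit or range.

## Working session

There is one attempt and no reset: what is moved stays moved. The work goes in short steps, each a Python script; the robot and the scene stay as the last script left them, time stands still between calls to the robot, and variables do not carry over. Pictures are saved under pics/ and viewed, at most 10 in all, crops included, and the job is handed in when it is done.

```bash
mkdir -p pics; python3 - <<'E'
from bench import *
import cv2,numpy as np
for n in("top","scene"):
    p,d=vision.camera(n); np.savez(f"pics/{n}.npz",p=p,d=d)
    cv2.imwrite(f"pics/{n}.png",p[:,:,::-1]); print(n,vision.camera_params(n))
print(get_time_s(),get_orientation(),get_width())
E
```

```text
top {'camera_matrix': array([[434.04457495,   0.        , 327.60444237],
       [  0.        , 434.04457495, 196.65692496],
       [  0.        ,   0.        ,   1.        ]]), 'dist': array([-0.01253298,  0.        ,  0.        ,  0.        ,  0.        ]), 'origin': array([0.44226486, 0.04007227, 0.94259112]), 'attitude': array([ 0.03634998, -0.06521835, -1.57588377])}
scene {'camera_matrix': array([[413.08760255,   0.        , 319.21903315],
       [  0.        , 413.08760255, 207.36596165],
       [  0.        ,   0.        ,   1.        ]]), 'dist': array([0.03027591, 0.        , 0.        , 0.        , 0.        ]), 'origin': array([-0.05862587,  0.52746367,  0.48029982]), 'attitude': array([ 0.55716652, -1.20743102, -1.95582435])}
0.1 [-3.08278282e+00 -5.95754505e-01  1.81291111e-04] 0.08674703328755248
```

View pics/top.png

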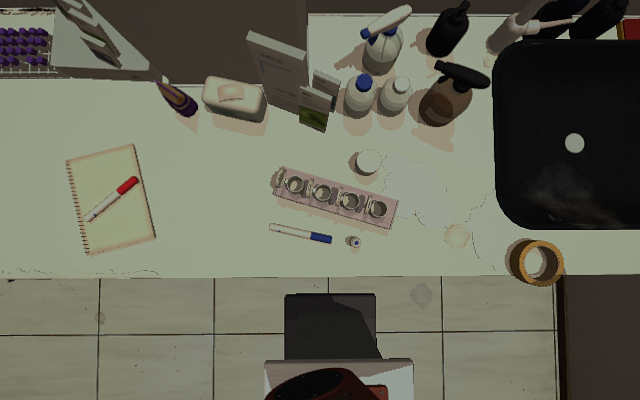

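View pics/scene.png

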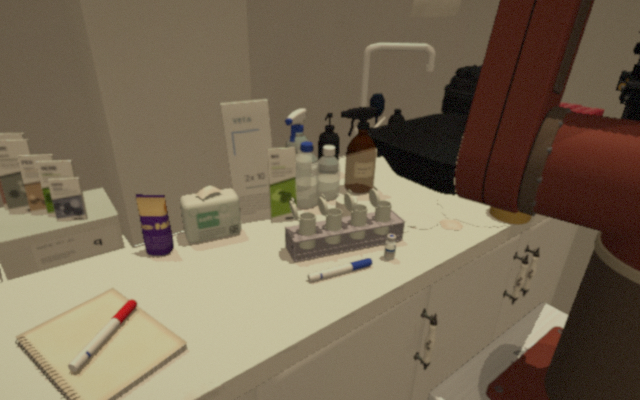

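The top view shows the rack from about (275,167) to (398,230). The open lids are on the left (+y) side of each vial at (295,185), (322,193), (349,201) and (377,209). The marker, injection vial and gauze roll are nearby. Next I localise from depth.

```bash
cat >h.py <<'E'
import numpy as np,cv2
from scipy.spatial.transform import Rotation as R
def cloud(n,d,c):
    h,w=d.shape; u,v=np.meshgrid(np.arange(w),np.arange(h))
    q=cv2.undistortPoints(np.stack([u,v],-1).reshape(-1,1,2).astype(np.float32),c["camera_matrix"],c["dist"]).reshape(h,w,2)
    P=np.stack([q[...,0]*d,-q[...,1]*d,-d],-1)
    return P@R.from_rotvec(c["attitude"]).as_matrix().T+c["origin"]
E
python3 - <<'E'
from h import *
from bench import vision
for n,box in(("top",(150,255,255,410)),("scene",(180,260,275,415))):
    z=np.load(f"pics/{n}.npz"); P=cloud(n,z["d"],vision.camera_params(n))
    r0,r1,c0,c1=box
    if n=="top":
        img=cv2.resize(z["p"][r0:r1,c0:c1],None,fx=5,fy=5,interpolation=cv2.INTER_CUBIC)
        cv2.imwrite("pics/crop.png",img[:,:,::-1])
    S=P[r0:r1,c0:c1]; m0=z["d"][r0:r1,c0:c1]>0
    Z=S[...,2]; print(n,np.histogram(Z[m0],np.arange(-.02,.15,.01)))
    if n=="top": print("table",np.median(Z[m0&(Z<.02)]))
    for a,b in((.042,.056),(.05,.075),(.078,.098),(.1,.14)):
        m=((Z>a)&(Z<b)&m0).astype(np.uint8)
        k,l,st,ce=cv2.connectedComponentsWithStats(m)
        for i in range(1,k):
            if st[i,4]>8:
                q=S[l==i]; print(a,st[i],q.mean(0).round(4),q.min(0).round(3),q.max(0).round(3), [np.round(t,3) for t in cv2.minAreaRect(q[:,:2].astype(np.float32))])
E
```

```text
top (array([   0, 8336, 3423,  642,   78,   85, 1553, 1190,  183,   69,  288,
         50,   41,  156,  110,    1]), array([-0.02, -0.01,  0.  ,  0.01,  0.02,  0.03,  0.04,  0.05,  0.06,
        0.07,  0.08,  0.09,  0.1 ,  0.11,  0.12,  0.13,  0.14]))
table -0.0008956498120026302
0.042 [101  12  15  12  22] [ 0.5564 -0.0475  0.0481] [ 0.549 -0.066  0.042] [ 0.571 -0.036  0.056] [array([ 0.557, -0.048]), array([0.037, 0.008]), np.float64(54.327)]
0.042 [  19   16  125   63 2239] [4.956e-01 1.000e-04 4.930e-02] [ 0.435 -0.122  0.042] [0.564 0.134 0.056] [array([0.499, 0.006]), array([0.252, 0.062]), np.float64(73.085)]
0.042 [33 28  7  9 11] [0.532  0.1008 0.0505] [0.522 0.093 0.043] [0.539 0.105 0.056] [array([0.532, 0.101]), array([0.004, 0.021]), np.float64(56.101)]
0.042 [123  52   7   7  11] [ 0.4822 -0.0883  0.0486] [ 0.476 -0.092  0.043] [ 0.489 -0.081  0.054] [array([ 0.483, -0.088]), array([0.017, 0.002]), np.float64(39.165)]
0.042 [97 88  9  9 60] [ 0.4061 -0.0338  0.0527] [ 0.398 -0.042  0.047] [ 0.415 -0.026  0.056] [array([ 0.406, -0.034]), array([0.017, 0.016]), np.float6
[... 11068 characters left out ...]
 [array([0.667, 0.048]), array([0.039, 0.006]), np.float64(66.375)]
0.1 [ 94   6  11  17 118] [ 0.4767 -0.0519  0.1122] [ 0.461 -0.06   0.1  ] [ 0.5   -0.045  0.128] [array([ 0.481, -0.054]), array([0.009, 0.039]), np.float64(73.643)]
0.1 [ 69  10  11  17 116] [0.4924 0.0043 0.1116] [ 0.477 -0.001  0.1  ] [0.514 0.011 0.127] [array([0.495, 0.002]), array([0.009, 0.038]), np.float64(73.427)]
0.1 [ 43  14  11  18 109] [0.5085 0.0613 0.1126] [0.494 0.055 0.1  ] [0.529 0.067 0.128] [array([0.511, 0.06 ]), array([0.008, 0.036]), np.float64(81.272)]
0.1 [15 18  8 17 78] [0.5265 0.1195 0.113 ] [0.514 0.111 0.1  ] [0.55  0.125 0.128] [array([0.533, 0.118]), array([0.007, 0.037]), np.float64(78.143)]
```

View pics/crop.png

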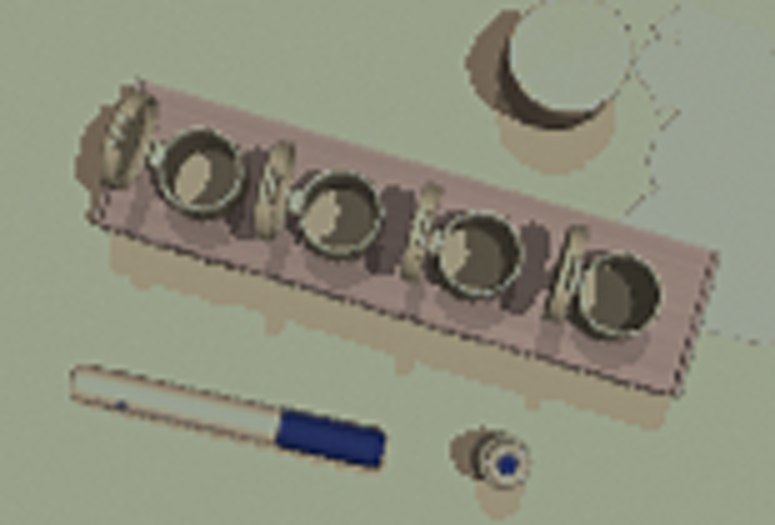

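The crop gives the rack centre at about (0.499, 0.006), yaw about -16.8°, size 252x62 mm, top at z 0.049. This matches the given sizes in both views. Lid 1 leans back and the others are near upright. Next I check obstacle clearance for the gripper body.

```bash
python3 - <<'E'
from h import *
from bench import *
c=np.array([.4985,.0055]);a=np.deg2rad(-16.8)
X=np.array([np.cos(a),np.sin(a)]);Y=np.array([-np.sin(a),np.cos(a)])
for n in("top","scene"):
    z=np.load(f"pics/{n}.npz"); P=cloud(n,z["d"],vision.camera_params(n)); m=z["d"]>0
    q=P[m]; rx=(q[:,:2]-c)@X; ry=(q[:,:2]-c)@Y
    for lo,hi in((.135,.2),(.2,.4)):
        s=(q[:,2]>lo)&(q[:,2]<hi)&(ry>-.25)&(ry<.3)&(rx>-.15)&(rx<.25)
        print(n,lo,s.sum(), rx[s].min().round(3) if s.any() else '', [ (round(y,2),rx[s&(ry>y)&(ry<y+.05)].min().round(3)) for y in np.arange(-.25,.3,.05) if (s&(ry>y)&(ry<y+.05)).any()])
    for k,y in enumerate((.087,.029,-.029,-.087)):   # lid points in rack frame, rel. to hinge
        s=(abs(rx)<.025)&(abs(ry-y-.026)<.02)&(q[:,2]>.1)&(q[:,2]<.135)
        f=np.polyfit(q[s,2]-.0825,ry[s]-y-.021,1)
        s2=(q[:,2]>.078)&(q[:,2]<.092)&(abs(rx)<.025)&(abs(ry-y)<.0185)
        print(n,k+1,"lid rx",rx[s].mean().round(4),"ry-hinge",(ry[s]-y-.021).min().round(4),(ry[s]-y-.021).max().round(4),"zmax",q[s,2].max().round(3),"rim mid",((rx[s2].min()+rx[s2].max())/2).round(4),((ry[s2]-y).min()+(ry[s2]-y).max())/2)
# IK checks
for nm,xa in(("x along",np.r_[Y,0]),("y along",np.r_[X,0])):
    Rm=np.stack([xa,np.cross([0,0,-1],xa),[0,0,-1]],1); rv=R.from_matrix(Rm).as_rotvec()
    for y in(.16,-.1):
        p=np.r_[c+y*Y,.11]; print(nm,rv,p,bot.inverse_kinematics(p,rv))
E
```

```text
top 0.135 2971 0.151 [(np.float64(-0.2), np.float64(0.222)), (np.float64(-0.15), np.float64(0.224)), (np.float64(-0.1), np.float64(0.224)), (np.float64(-0.05), np.float64(0.206)), (np.float64(-0.0), np.float64(0.195)), (np.float64(0.05), np.float64(0.151)), (np.float64(0.1), np.float64(0.155)), (np.float64(0.15), np.float64(0.166)), (np.float64(0.2), np.float64(0.171)), (np.float64(0.25), np.float64(0.177))]
top 0.2 6909 0.169 [(np.float64(-0.2), np.float64(0.241)), (np.float64(-0.15), np.float64(0.243)), (np.float64(0.1), np.float64(0.169)), (np.float64(0.15), np.float64(0.172)), (np.float64(0.2), np.float64(0.177)), (np.float64(0.25), np.float64(0.177))]
top 1 lid rx 0.0021 ry-hinge 0.0038 0.0149 zmax 0.13 rim mid 0.0005 0.0012397186666339294
top 2 lid rx -0.0021 ry-hinge 0.002 0.0115 zmax 0.128 rim mid 0.0002 0.0015276916442413671
top 3 lid rx -0.0018 ry-hinge 0.0019 0.0097 zmax 0.131 rim mid 0.0004 0.001451971104975974
top 4 lid rx -0.0004 ry-hinge 0.0022 0.0093 zmax 0.129 rim mid 0.0001 0.0013874702706327471
scene 0.135 3563 0.148 [(np.float64(-0.2), np.float64(0.221)), (np.floa
[... 1037 characters left out ...]
 1.87309569 0.        ] [0.54474509 0.15867112 0.11      ] [ 1.44456286e-01  2.15082729e-01  1.79266948e+00 -8.88178420e-16
  1.13384044e+00  4.37671600e-01]
x along [2.52212548 1.87309569 0.        ] [ 0.46959682 -0.09023195  0.11      ] [-3.54954080e-01  8.07885615e-03  2.01977054e+00 -4.44089210e-16
  1.11374325e+00 -6.17387661e-02]
y along [ 3.10789069 -0.45893337  0.        ] [0.54474509 0.15867112 0.11      ] [ 1.44456286e-01  2.15082729e-01  1.79266948e+00 -4.44089210e-16
  1.13384044e+00  2.00846793e+00]
y along [ 3.10789069 -0.45893337  0.        ] [ 0.46959682 -0.09023195  0.11      ] [-3.54954080e-01  8.07885615e-03  2.01977054e+00 -4.44089210e-16
  1.11374325e+00  1.50905756e+00]
```

```bash
cat >go.py <<'E'
from h import *
from bench import *
c=np.array([.4985,.0055]);a=np.deg2rad(-16.8)
X=np.array([np.cos(a),np.sin(a)]);Y=np.array([-np.sin(a),np.cos(a)])
Rm=np.stack([np.r_[Y,0],np.cross([0,0,-1],np.r_[Y,0]),[0,0,-1]],1); rv=R.from_matrix(Rm).as_rotvec()
VY=(.087,.029,-.029,-.087)
def pose(y,zt): return np.r_[c+y*Y,zt+.019]
def lin(y,zt,v=.08):
    bot.movel(pose(y,zt),rv,vel=v); f=get_wrist_force()-F0
    print(f"t{get_time_s():.2f} y{y:.3f} z{get_eef_pos()[2]-.019:.4f} F",f.round(1)); return f
F0=np.zeros(3)
def tare():
    global F0; F0=np.array(get_wrist_force())
def shut(k,fmax=7):
    v=VY[k]
    lin(v+.045,.112); lin(v+.030,.108); lin(v+.010,.098); lin(v,.0925,.05)
    z=.0925
    while z>.0855:
        z-=.001
        if lin(v,z,.03)[2]>fmax: break
    lin(v,.112,.06)
E
python3 - <<'E'
from go import *
import go
claw.close_gripper(5); print(get_time_s(),get_width())
bot.move_pose(pose(.155,.20),rv); print(get_time_s())
go.tare(); lin(.150,.112,.15); shut(0)
p,d=vision.camera("scene"); cv2.imwrite("pics/s1.png",cv2.resize(p[140:290,230:450],None,fx=3.5,fy=3.5)[:,:,::-1])
E
```

```text
1.625 0.0008199189732312974
4.4333
t5.17 y0.150 z0.1128 F [ 0.6  1.4 -1.1]
t5.55 y0.132 z0.1127 F [ 1.7  0.7 -1. ]
t5.89 y0.117 z0.1077 F [ 0.6  0.9 -0.5]
t6.33 y0.097 z0.0975 F [ 0.1 -0.2 -1.1]
t6.70 y0.087 z0.0923 F [-0.1  1.1  0.1]
t6.95 y0.087 z0.0915 F [ 0.3  0.  -0.6]
t7.20 y0.087 z0.0904 F [ 0.  -0.2 -1.6]
t7.45 y0.087 z0.0896 F [ 0.4  1.1 -1.1]
t7.70 y0.087 z0.0895 F [-0.9 -0.8  4.4]
t7.95 y0.087 z0.0894 F [-2.8 -0.6 10.8]
t8.51 y0.087 z0.1122 F [ 1.   0.2 -0.7]
```

View pics/s1.png

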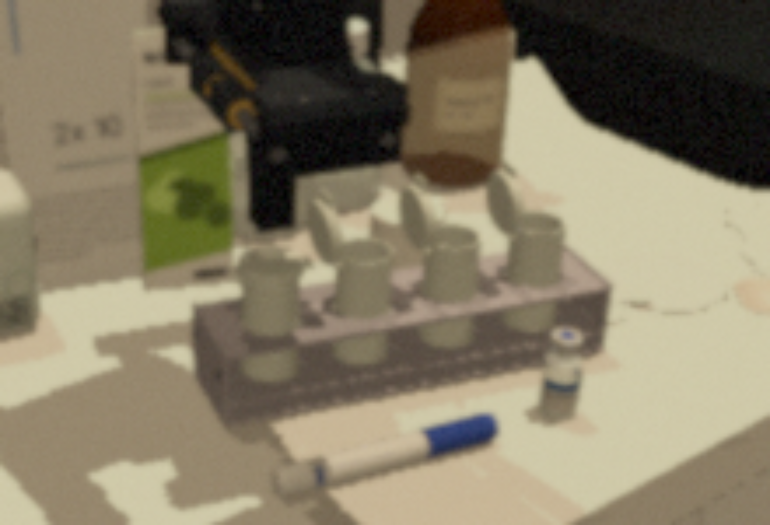

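Lid 1 at crop (272,255) lies flat, with solid contact at z 0.0895, exactly the shut height. Lids 2–4 are still upright and the rack hasn't moved. I continue along the row.

```bash
sed -i 's/z-=.001/z-=.0007/; s/z=.0925$/z=.0908/; s/fmax=7/fmax=6/' go.py; python3 - <<'E'
from go import *
import go
go.tare()
for k in(1,2,3): shut(k)
lin(-.087,.20,.15); print(get_time_s())
bot.move_pose([.30,-.45,.26],rv); print(get_time_s())
for n in("top","scene"):
    p,d=vision.camera(n); P=cloud(n,d,vision.camera_params(n)); q=P[d>0]; rx=(q[:,:2]-c)@X; ry=(q[:,:2]-c)@Y
    for y in VY:
        s=(np.hypot(rx,ry-y)<.015)&(q[:,2]>.06); f=np.polyfit(ry[s]-y,q[s,2],1)
        t=(abs(rx)<.025)&(abs(ry-y)<.029)
        print(n,y,s.sum(),"slope,z",f.round(4),"maxz",q[t,2].max().round(4))
    r=(q[:,2]>.042)&(q[:,2]<.056)&(abs(rx)<.045)&(abs(ry)<.15)
    print(cv2.minAreaRect(q[r][:,:2].astype(np.float32)))
    b=(155,250,260,405) if n=="top" else (160,290,270,420)
    cv2.imwrite(f"pics/e_{n}.png",cv2.resize(p[b[0]:b[1],b[2]:b[3]],None,fx=4,fy=4)[:,:,::-1])
E
python3 -c "
import cv2,numpy as np
a,b=cv2.imread('pics/e_top.png'),cv2.imread('pics/e_scene.png')
w=max(a.shape[1],b.shape[1]);f=lambda i:cv2.copyMakeBorder(i,0,0,0,w-i.shape[1],cv2.BORDER_CONSTANT)
o=np.vstack([f(a),f(b)]);s=590/o.shape[0];cv2.imwrite('pics/end.png',cv2.resize(o,None,fx=s,fy=s))"
```

```text
t8.87 y0.074 z0.1117 F [-0.9  0.4  0.1]
t9.21 y0.059 z0.1077 F [-0.2  0.6  0.7]
t9.64 y0.039 z0.0976 F [-0.5  0.1 -0.1]
t10.02 y0.029 z0.0923 F [-0.8 -0.1  0.5]
t10.27 y0.029 z0.0899 F [ 0.2 -1.3  0.1]
t10.52 y0.029 z0.0895 F [-0.2 -0.3  0.3]
t10.77 y0.029 z0.0895 F [-1.   0.7  5.4]
t11.02 y0.029 z0.0894 F [-1.6  0.5  9. ]
t11.57 y0.029 z0.1122 F [ 0.1 -0.3 -0.3]
t11.88 y0.016 z0.1116 F [-0.4  0.3  0.1]
t12.22 y0.001 z0.1077 F [-0.5  0.2  0.1]
t12.65 y-0.019 z0.0976 F [ 0.  -0.  -0.2]
t13.03 y-0.029 z0.0923 F [-0.3 -0.1  0.1]
t13.28 y-0.029 z0.0900 F [-0.2 -0.6 -0.1]
t13.53 y-0.029 z0.0895 F [0.2 0.1 0.9]
t13.78 y-0.029 z0.0895 F [-0.6 -0.4  5.9]
t14.03 y-0.029 z0.0894 F [-1.3  0.1  9.2]
t14.57 y-0.029 z0.1122 F [ 0.4 -0.2 -0. ]
t14.88 y-0.042 z0.1116 F [-1.3  0.9 -0.5]
t15.22 y-0.057 z0.1077 F [0.  1.2 0.1]
t15.66 y-0.077 z0.0976 F [-0.3 -0.5  0.8]
t16.03 y-0.087 z0.0923 F [1.1 0.  0.2]
t16.28 y-0.087 z0.0899 F [-0.3 -0.4 -0.6]
t16.53 y-0.087 z0.0895 F [-0.3  0.5  0.4]
t16.78 y-0.087 z0.0895 F [-1.3  1.   5.2]
t17.03 y-0.087 z0.0894 F [-1.4  1.   9.4]
t17.58 y-0.087 z0.1122 F [-0.4  0.7 -0.1]
t18.32 y-0.087 z0.1989 F [-0.5  0.2  0.1]
18.3167
19.8417
top 0.087 179 slope,z [0.0324 0.0887] maxz 0.0938
top 0.029 179 slope,z [-0.0152  0.0889] maxz 0.0933
top -0.029 181 slope,z [0.0144 0.0888] maxz 0.0937
top -0.087 180 slope,z [-0.0188  0.0889] maxz 0.0928
((0.49938949942588806, 0.0065124258399009705), (0.25220033526420593, 0.06220755726099014), 73.04733276367188)
scene 0.087 113 slope,z [-0.3384  0.0845] maxz 0.0902
scene 0.029 113 slope,z [-0.6184  0.0841] maxz 0.0899
scene -0.029 95 slope,z [-0.4952  0.0847] maxz 0.0903
scene -0.087 88 slope,z [-0.5923  0.0847] maxz 0.09
((0.4983441233634949, 0.004812270402908325), (0.25249505043029785, 0.06665486842393875), 73.49761199951172)
```

View pics/end.png

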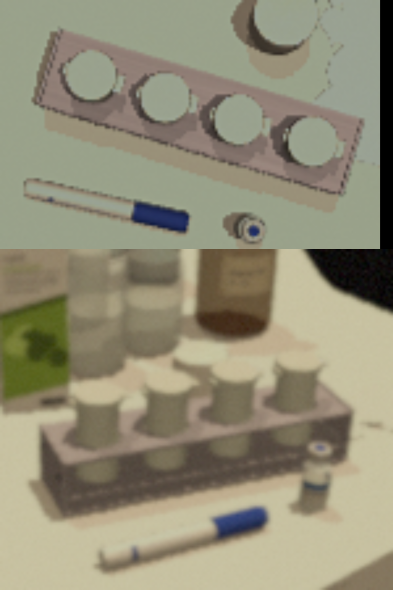

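All four lids at (90,75), (165,97), (240,119) and (312,141) are flat at z about 0.089. The rack and its neighbours haven't moved, and the arm is clear.

```bash
python3 -c "
from bench import *
print(bot.close_job())"
```

```text
the job is handed in; nothing more can be done
None
```

All four lids were folded and pressed shut in order from the hinge end in one light pass (about 11 N at most). The rack and its neighbours stayed where they were, and the job was handed in at about 20 s.

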